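# Seat the proud vial, then index the carousel three clicks and hold it under the needle

### The job

One vial in the star-shaped carousel stands higher than the rest and would catch under the needle bridge: with the carousel still in the loading stop where you find it, press that vial's cap straight down until the vial is fully home, level with the others. Then grip the black bar knob in the middle of the carousel and turn it clockwise (seen from above), counting the clicks, to the third stop after the loading stop, which brings that vial under the needle, without running on over the hump towards the fourth. Finish there still holding the knob, settled in the stop, and do not let go of it; leave the bottle, the needle case and the loose vial on the bench where they are.

Things in the scene. Friction and masses are not known exactly. Their poses are not given: they have to be found in the camera images.
- cap_top (a point): centre of the flat top of the black cap (20 mm across) of the vial that stands proud, 60 mm from the carousel's axis; moves with the vial, z up. Fully home it is 66 mm above the bench, as the other five seated caps are; at the start 7 to 10 mm higher. The wells beside it are empty; the nearest vials stand 50 mm away. Pressed off centre it does not tip.
- vial_seat (a joint): how far the proud vial is pushed down in its friction sleeve, m: 0 to 0.003 at the start, 0.010 fully home on a hard stop. Moves straight down against about 4 N of friction, stays where it is left, does not spring back and cannot be pulled out.
- index_knob: black bar knob on the carousel's axis, fixed to the carousel. Origin: the bar's centre, 96.5 mm above the bench; x along the bar (54 mm), y across its flat sides (15 mm), z up. The bar spans 79.5 to 113.5 mm above the bench, on a collar 34 mm across. At the loading stop its -y axis points at the proud vial. All else within 80 mm stays below 80 mm, but the needle hub (94 mm).
- carousel (a joint): turn of carousel and knob, rad, clockwise from above: 0 at the loading stop (the start). A spring ball clicks into a notch at each stop, 0.419 rad apart: 0.419, 0.838, third 1.257, 1.676. Each stop draws the knob to its centre with about 0.2 N m; half-way to the next the ball passes a hump and the torque changes sign. A proud vial jams against the bridge.
- detent (a joint): travel of the spring ball beside the carousel's rim, m: 0 when it lies at the bottom of a notch, about 0.0055 on the hump between two stops; about 1 mm for each 0.018 rad away from the stop.
- needle (a point): where the needle passes the underside of the fixed bridge arm, 68.5 mm above the bench and 60 mm from the carousel's axis; at the third stop the proud vial's cap stands right under it. It moves with the station's base. A bench instrument with a 0.46 m high tower (beyond x = 0.55 m, y below 0.24 m) stands close behind and to the right: swing over with the arm drawn in.
- water_bottle: bystander: loose white bottle, 50 mm across and 110 mm high; origin at the centre of its underside.
- needle_box: bystander: loose flat case with a clear lid, 73 x 110 x 29 mm; origin at the centre of its underside.
- loose_vial: bystander: loose vial like those in the carousel, 22 mm across and 50 mm high, standing on the bench; origin at the centre of its underside.

How it is judged:
On the way, in this order (a step that is already met when the one before it is completed fails the run):
1. the proud vial is pressed fully home while the carousel is still in the loading stop (value of joint vial_seat above 0.009 m and value of joint carousel between -0.12 and 0.15 rad), for 0.2 s.
2. the carousel stands in the third stop, the knob gripped (value of joint carousel between 1.197 and 1.317 rad and contact force between the fingers and index_knob above 2 N), for 0.3 s.
At the end, for the whole second after the job is handed in: The carousel stands within 0.06 rad of the third stop (1.257 rad), the vial is home to within 1 mm and its cap within 5 mm of the needle's line, and the fingers still hold the knob with more than 2 N (all of step 2 and value of joint vial_seat above 0.009 m and horizontal distance between cap_top and needle below 0.005 m); the arm keeps its last pose, push and grip.
It fails at once if the carousel is turned on over the hump towards the fourth stop (value of joint carousel above 1.45 rad).
It fails at once if the bottle, the needle case or the loose vial is shifted by more than 30 mm (distance of any of water_bottle, needle_box, loose_vial from where it was at the start of the episode above 0.03 m).
It also fails if it takes over 51 s, if anything falls off the work surface, if the arm or the gripper's body presses on something with over 40 N, if the wrist force passes 120 N, or if a joint passes its speed limit or range.

### The arm

A 6-joint arm with a two-finger parallel gripper is mounted at the origin on a cart in front of the work surface, level with it; the furniture and walls round the work are solid. World frame = base frame: x ahead of the robot, y to its left, z up, the work surface at z = 0. Lengths are in m, angles in rad, forces in N, time in s.
With the tool pointing down it reaches from about 0.3 to 0.875 m from the base axis. Payload 6.4 kg.
Tool frame: the origin (TCP) lies at the very end of the fingers, on their centre line; the grasp point (between the pads) lies 19 mm behind it (r.grasp_offset is the distance from the TCP to the grasp point, in m); x points along the fingers, z is the direction in which the jaws open and shut, and the axes are right-handed (so a half turn about x gives the same grasp; the last joint's range is limited). The gripper opens to 85 mm and grips with 20 to 120 N. Pads are 22 mm wide; open, the fingers measure 114 mm over their backs; the gripper's body (76 mm by 85 mm) begins 54 mm behind the grasp point. The pads swing forward as they close: fully open they stand 13 mm farther back than shut.
Start: joints at [-1.555, 0.181, 1.607, -0, 1.354, -0.206], TCP at [0.127, -0.561, 0.231] pointing down, gripper open.
Joint ranges: [-2.99, 2.99], [-0.89, 2.07], [0.3, 2.58], [-1.14, 4.28], [0, 2.63], [-3.12, 3.12]. Speed limits (rad/s): [2.57, 2.57, 3.01, 3.14, 3.14, 3.14].

### API

Orientations are given as a unit quaternion [w, x, y, z].
In Python, from rig import r gives the robot as it stands. The module is installed in compiled form; this text tells all that it offers.
- The arm moves only by the tool carry_out, never from a script. Its argument "plan" is a list of rows, each an object of numbers: "rx", "ry", "rz": the turn, a rotation vector about the tool's x, y, z in degrees; "x", "y", "z": the shift along the tool's x, y, z in cm; "gripper": the finger opening in cm, from 0 to 8.54. A call has 1 to 5 rows; each row shifts and turns the commanded pose from where the row before left it, along the tool's axes as they then stand; what a row does not reach is not made up. A row lasts 1/10 s, in which the tool goes at most 50 mm and 8.59 degrees, less where a joint would pass 70% of its speed; a pose out of reach is approached as far as the arm can. A call with a gripper value outside its range is refused whole. The fingers move at their own pace and stop on an object; the grip force is fixed at half the most. Time passes only in rows, so rows that do not move let the fingers close. It gives the time, the measured TCP pose, the force and the opening at its end, in the units of the state.
- r.sense(): the state, without advancing time (a new reading comes with each control period).
- r.get_image(name): name is "scene" or "top" or "wrist"; returns a dict with "pixels" (400x640x3 uint8, red, green, blue), "intrinsics" (3x3 intrinsics, pixels), "eye" and "attitude" of the camera in the world; the wrist camera has in their place "mount" (4x4, takes a point from camera to tool coordinates, whose origin is the TCP and whose axes are the tool frame's). Camera axes: x right, y up, looking along -z (the intrinsics and any distortion apply to the point x, -y, -z); pixel columns grow to the right and rows downward; lengths in m; the calibration is good to about 2 mm. A picture is of the moment at which its call begins: read the wrist's pose just before it. There is no depth.
- r.close_job(): hands the job in, once; it reports no verdict.
The state is a dict: "t": time; "q": joint angles; "joint_vel": joint speeds; "joint_torque": joint torques, N m; "tcp_pos": TCP position; "tcp_rot": TCP orientation; "force": force on the tool from outside, world axes, zero at the start; "torque": the same for the moment, N m; "grip_width": finger opening in m.
Only numpy, scipy, OpenCV 4.12 (cv2) and the standard library are available. Lean on these libraries where they do the work, as an engineer would, in place of code of your own. Each camera call takes 0.05 s, during which the arm holds its last target. There are 200 camera calls.

## Working session

There is one attempt and no reset: what is moved stays moved. The work goes in short steps, Python scripts to look and compute and a tool call to move; the robot and the scene stay as the last step left them, time stands still between calls to the robot, and variables do not carry over. Pictures are saved under pics/ and viewed, about 8 in all and at most 12, crops included, and the job is handed in when it is done.

Besides the shell and the picture viewer there is one more tool, called after ">>>" as name(argument=value, ...), one argument or row to a line, values as JSON. carry_out: Moves the arm, as the interface text tells. Its arguments: {"type":"object","properties":{"plan":{"type":"array"}},"required":["plan"]}

```bash
mkdir -p pics; cat > h.py <<'E'
from rig import r
import numpy as np, cv2
def snap(n,f):
    s=r.sense(); im=r.get_image(n); p=im['pixels']
    cv2.imwrite('pics/'+f+'.png',p[:,:,::-1])
    d={k:np.array(v).tolist() for k,v in im.items() if k!='pixels'}
    d['tcp']=np.array(s['tcp_pos']).tolist(); d['rot']=np.array(s['tcp_rot']).tolist()
    import json; json.dump(d,open('pics/'+f+'.json','w')); return d
E
python3 - <<'E'
from h import *
for n in('scene','top'):print(snap(n,n))
print(r.sense())
E
```

```text
{'intrinsics': [[498.3233370570697, 0.0, 321.3007788834921], [0.0, 498.3233370570697, 198.06779132228814], [0.0, 0.0, 1.0]], 'eye': [0.13443472360586634, 1.0685824336552356, 0.7039805529590031], 'attitude': [-0.19901998465858073, -0.10638776052411557, 0.45238290643515766, 0.8627991632369849], 'tcp': [0.12650374503446124, -0.5603582174812707, 0.23039017209323734], 'rot': [0.5518722200715069, 0.44205556522664646, 0.5526597476737163, -0.44112484997642176]}
{'intrinsics': [[378.74836136618217, 0.0, 314.11327534471826], [0.0, 378.74836136618217, 195.05906061931537], [0.0, 0.0, 1.0]], 'eye': [0.40021110787324693, 0.22148163928538953, 0.9201824701894317], 'attitude': [0.7083738080609464, 0.05002440780242239, -0.039929524138199675, -0.7029293988583399], 'tcp': [0.12647584621319438, -0.5603921825094504, 0.2304303846128067], 'rot': [0.5518776606564881, 0.4420551389390138, 0.5526369989320061, -0.4411469700874722]}
{'t': 0.1, 'q': array([-1.55531621e+00,  1.81468207e-01,  1.60788553e+00,  9.83404181e-06,
        1.35380533e+00, -2.06284758e-01]), 'joint_vel': array([-0.00074083, -0.00134857, -0.00258093, -0.0002516 , -0.00024094,
        0.00056414]), 'joint_torque': array([ 3.15623074e-04, -4.45878339e+01, -3.52236807e+01, -3.22547530e-04,
        4.21422141e-03,  1.35781144e-05]), 'tcp_pos': array([ 0.12649317, -0.56041566,  0.23048429]), 'tcp_rot': array([ 0.55190656,  0.44203148,  0.55260636, -0.4411729 ]), 'force': array([ 0.43959597,  0.38540594, -0.51398102]), 'torque': array([ 0.01742797, -0.01850595, -0.00191608]), 'grip_width': 0.08533756468619097}
```

View pics/top.png

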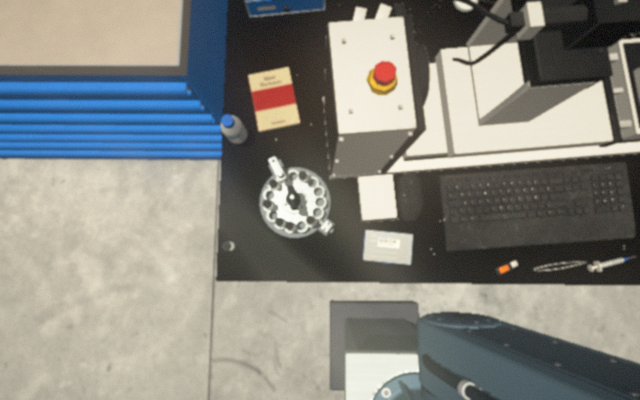

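View pics/scene.png

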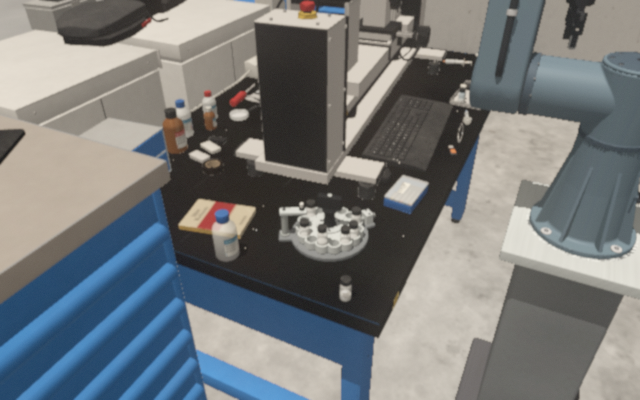

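The top view shows the carousel at about (295,202), the bridge at (277,170), the loose vial at (228,245) and the bottle at (233,128). The needle case is at (388,247). I'll enlarge crops of both views.

```bash
cat >> h.py <<'E'
from scipy.spatial.transform import Rotation as R
import json
def Rq(q): return R.from_quat([q[1],q[2],q[3],q[0]])
def cam(d):
    if 'mount' in d:
        M=np.array(d['mount']); A=Rq(d['rot']).as_matrix()
        return np.array(d['tcp'])+A@M[:3,3], A@M[:3,:3]
    return np.array(d['eye']),Rq(d['attitude']).as_matrix()
def back(f,uv,z):
    d=json.load(open('pics/'+f+'.json')); e,A=cam(d)
    u=np.linalg.inv(np.array(d['intrinsics']))@[uv[0],uv[1],1]
    w=A@(u*[1,-1,-1]); return e+w*(z-e[2])/w[2]
def proj(f,P):
    d=json.load(open('pics/'+f+'.json')); e,A=cam(d)
    c=A.T@(np.array(P)-e); u=np.array(d['intrinsics'])@(c*[1,-1,-1]); return u[:2]/u[2]
E
python3 - <<'E'
from h import *
a=cv2.imread('pics/top.png')[150:250,245:345];b=cv2.imread('pics/scene.png')[190:265,270:390]
cv2.imwrite('pics/c.png',np.hstack([cv2.resize(a,(400,400),interpolation=2),cv2.resize(b[:,10:110],(400,300),interpolation=2).copy() if 0 else cv2.copyMakeBorder(cv2.resize(b[:,10:110],(400,300),interpolation=2),0,100,0,0,0)]))
print(back('top',(295,200),.1),back('top',(228,245),.03),back('top',(233,128),.1),back('top',(388,247),.03))
E
```

```text
[0.49399989 0.27526935 0.1       ] [0.39503774 0.4350139  0.03      ] [0.65539969 0.41674686 0.1       ] [0.39365621 0.06203634 0.03      ]
```

View pics/c.png

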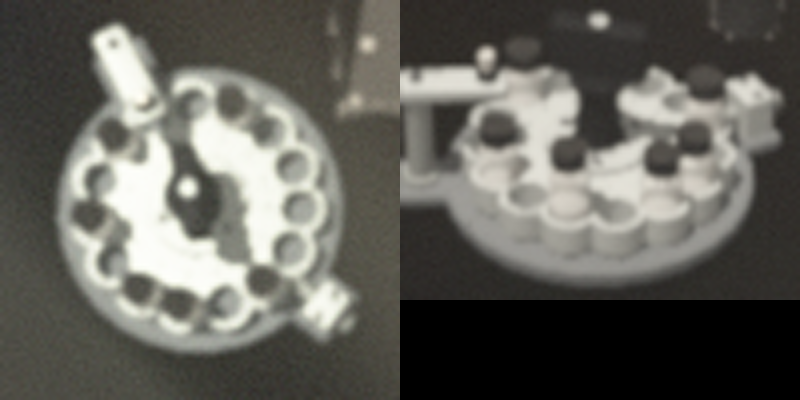

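In the left crop (x4) the knob's centre mark is at (188,187) and the bar runs from (175,125) to (205,235). The proud vial is at (90,215), with empty wells on both sides. The bridge tip is near (145,105), three stops clockwise, which agrees with the task.

```bash
python3 - <<'E'
from h import *
s=r.sense();A=Rq(s['tcp_rot']).as_matrix();print(A.round(3))
k=back('top',(292,196.75),.1135);v=back('top',(267.5,203.75),.074)
print(k,v,np.linalg.norm((v-k)[:2]),np.degrees(np.arctan2(*(v-k)[[1,0]])))
a=back('top',(245+175/4,150+125/4),.1135);b=back('top',(245+205/4,150+235/4),.1135)
print(a,b,np.degrees(np.arctan2(*(a-b)[[1,0]])))
n=back('top',(245+147/4,150+102/4),.09);print('needle',n,np.degrees(np.arctan2(*(n-k)[[1,0]])))
t=np.array(s['tcp_pos'])
for P in ([.3,-.3,.25],[.38,.05,.25],[.40,.22,.27]):
  print(P,(A.T@(np.array(P)-t)*100).round(1))
E
```

```text
[[-0.     0.976  0.22 ]
 [ 0.002  0.22  -0.976]
 [-1.     0.    -0.002]]
[0.49943652 0.28093834 0.1135    ] [0.48804785 0.33876532 0.074     ] 0.058937773933145594 101.14146459594876
[0.53311217 0.28850321 0.1135    ] [0.47363921 0.27142556 0.1135    ] 16.02141063804113
needle [0.54985663 0.30628508 0.09      ] 26.689164645648983
[0.3, -0.3, 0.25] [ -1.9  22.7 -21.6]
[0.38, 0.05, 0.25] [ -1.9  38.2 -54. ]
[0.4, 0.22, 0.27] [ -3.8  43.8 -70.1]
```

```bash
cat >> h.py <<'E'
def rows(pts,n,dyaw,A=None,t=None):
    """n rows through pts (world), turning tool x by -dyaw deg in total"""
    s=r.sense(); A=Rq(s['tcp_rot']).as_matrix() if A is None else A; t=np.array(s['tcp_pos']) if t is None else t
    P=np.vstack([t,pts]); L=np.r_[0,np.cumsum(np.linalg.norm(np.diff(P,axis=0),axis=1))]
    w=np.array([np.interp(np.linspace(0,L[-1],n+1)[1:],L,P[:,i]) for i in range(3)]).T
    rx=round(-dyaw/n,1)
    for i,p in enumerate(w):
        d=(A.T@(p-t)*100).round(1); print(i,'rx',rx,'xyz',d.tolist())
        t=t+A@d/100; A=A@R.from_rotvec([np.radians(rx),0,0]).as_matrix()
def yaw():
    A=Rq(r.sense()['tcp_rot']).as_matrix(); return np.degrees(np.arctan2(A[1,2],A[0,2]))
E
python3 - <<'E'
from h import *
rows([[.32,-.22,.26],[.36,.05,.26],[.41,.26,.26]],22,180)
E
```

```text
0 rx -8.2 xyz [-0.3, 2.7, -3.0]
1 rx -8.2 xyz [-0.3, 3.1, -2.5]
2 rx -8.2 xyz [-0.3, 3.4, -2.1]
3 rx -8.2 xyz [-0.3, 3.7, -1.5]
4 rx -8.2 xyz [-0.3, 3.8, -1.1]
5 rx -8.2 xyz [-0.3, 4.0, -0.4]
6 rx -8.2 xyz [-0.3, 4.0, 0.1]
7 rx -8.2 xyz [-0.3, 3.9, 0.6]
8 rx -8.2 xyz [-0.3, 3.8, 1.3]
9 rx -8.2 xyz [-0.2, 3.7, 1.5]
10 rx -8.2 xyz [0.0, 3.9, 0.9]
11 rx -8.2 xyz [0.0, 3.7, 1.4]
12 rx -8.2 xyz [0.0, 3.5, 2.0]
13 rx -8.2 xyz [0.0, 3.2, 2.5]
14 rx -8.2 xyz [0.0, 2.8, 2.8]
15 rx -8.2 xyz [0.0, 2.3, 3.3]
16 rx -8.2 xyz [0.0, 1.8, 3.6]
17 rx -8.2 xyz [0.1, 1.0, 3.9]
18 rx -8.2 xyz [-0.0, 0.4, 4.0]
19 rx -8.2 xyz [-0.0, -0.1, 4.0]
20 rx -8.2 xyz [-0.0, -0.7, 3.9]
21 rx -8.2 xyz [-0.0, -1.3, 3.8]
```

>>> carry_out(
  plan=[
    {"rx": -8.2,"x": -0.3,"y": 2.7,"z": -3.0},
    {"rx": -8.2,"x": -0.3,"y": 3.1,"z": -2.5},
    {"rx": -8.2,"x": -0.3,"y": 3.4,"z": -2.1},
    {"rx": -8.2,"x": -0.3,"y": 3.7,"z": -1.5},
    {"rx": -8.2,"x": -0.3,"y": 3.8,"z": -1.1},
  ],
)

```text
$.plan[0]: bad value
```

>>> carry_out(
  plan=[
    {"rx": -8.2,"x": -0.3,"y": 4.0,"z": -0.4},
    {"rx": -8.2,"x": -0.3,"y": 4.0,"z": 0.1},
    {"rx": -8.2,"x": -0.3,"y": 3.9,"z": 0.6},
    {"rx": -8.2,"x": -0.3,"y": 3.8,"z": 1.3},
    {"rx": -8.2,"x": -0.2,"y": 3.7,"z": 1.5},
  ],
)

```text
$.plan[0]: bad value
```

>>> carry_out(
  plan=[
    {"rx": -8.2,"ry": 0,"rz": 0,"x": -0.3,"y": 2.7,"z": -3.0,"gripper": 0},
    {"rx": -8.2,"ry": 0,"rz": 0,"x": -0.3,"y": 3.1,"z": -2.5,"gripper": 0},
    {"rx": -8.2,"ry": 0,"rz": 0,"x": -0.3,"y": 3.4,"z": -2.1,"gripper": 0},
    {"rx": -8.2,"ry": 0,"rz": 0,"x": -0.3,"y": 3.7,"z": -1.5,"gripper": 0},
    {"rx": -8.2,"ry": 0,"rz": 0,"x": -0.3,"y": 3.8,"z": -1.1,"gripper": 0},
  ],
)

```text
t: 0.6
tcp_pos: [0.2254, -0.3855, 0.246]
tcp_rot: [0.672, 0.219, 0.673, -0.218]
force: [0.2, -0.2, -0.6]
grip_width: 0.012
```

>>> carry_out(
  plan=[
    {"rx": -8.2,"ry": 0,"rz": 0,"x": -0.3,"y": 4.0,"z": -0.4,"gripper": 0},
    {"rx": -8.2,"ry": 0,"rz": 0,"x": -0.3,"y": 4.0,"z": 0.1,"gripper": 0},
    {"rx": -8.2,"ry": 0,"rz": 0,"x": -0.3,"y": 3.9,"z": 0.6,"gripper": 0},
    {"rx": -8.2,"ry": 0,"rz": 0,"x": -0.3,"y": 3.8,"z": 1.3,"gripper": 0},
    {"rx": -8.2,"ry": 0,"rz": 0,"x": -0.2,"y": 3.7,"z": 1.5,"gripper": 0},
  ],
)

```text
t: 1.1
tcp_pos: [0.3221, -0.2111, 0.2603]
tcp_rot: [0.707, -0.031, 0.706, 0.031]
force: [0.7, -0.3, -0.5]
grip_width: 0.0002
```

>>> carry_out(
  plan=[
    {"rx": -8.2,"ry": 0,"rz": 0,"x": 0,"y": 3.9,"z": 0.9,"gripper": 0},
    {"rx": -8.2,"ry": 0,"rz": 0,"x": 0,"y": 3.7,"z": 1.4,"gripper": 0},
    {"rx": -8.2,"ry": 0,"rz": 0,"x": 0,"y": 3.5,"z": 2.0,"gripper": 0},
    {"rx": -8.2,"ry": 0,"rz": 0,"x": 0,"y": 3.2,"z": 2.5,"gripper": 0},
    {"rx": -8.2,"ry": 0,"rz": 0,"x": 0,"y": 2.8,"z": 2.8,"gripper": 0},
  ],
)

```text
t: 1.6
tcp_pos: [0.3499, -0.0129, 0.2602]
tcp_rot: [0.651, -0.277, 0.651, 0.276]
force: [1.8, -0.2, 0.3]
grip_width: 0.0
```

>>> carry_out(
  plan=[
    {"rx": -8.2,"ry": 0,"rz": 0,"x": 0,"y": 2.3,"z": 3.3,"gripper": 0},
    {"rx": -8.2,"ry": 0,"rz": 0,"x": 0,"y": 1.8,"z": 3.6,"gripper": 0},
    {"rx": -8.2,"ry": 0,"rz": 0,"x": 0,"y": 1.0,"z": 3.9,"gripper": 0},
    {"rx": -8.2,"ry": 0,"rz": 0,"x": 0,"y": 0.4,"z": 4.0,"gripper": 0},
    {"rx": -8.2,"ry": 0,"rz": 0,"x": 0,"y": -0.1,"z": 4.0,"gripper": 0},
  ],
)

```text
t: 2.1
tcp_pos: [0.3913, 0.1839, 0.2601]
tcp_rot: [0.513, -0.487, 0.513, 0.487]
force: [1.9, 0.2, 0.5]
grip_width: 0.0001
```

```bash
python3 - <<'E'
from h import *
print(r.sense()['tcp_pos'],r.sense()['q'],yaw())
d=snap('wrist','w1');print(d['mount'])
k=np.array([.499,.281]);v=np.array([.488,.339])
rows([[*(v),.14]],5,102-yaw())
E
```

```text
[0.39128919 0.18385621 0.26010898] [ 1.63402891e-01 -1.80432480e-01  1.90940907e+00 -1.47640242e-04
  1.41257015e+00 -1.35630658e+00] 87.07427097998024
[[4.674761430960299e-05, 0.2671459681186866, -0.9636560742985993, -0.14315594208606724], [-0.0006896170976270513, 0.9636558548199701, 0.2671458738207442, 0.06949393496872525], [0.99999976112143, 0.0006520652727948487, 0.00022927703940511072, 0.0007570412272098759], [0.0, 0.0, 0.0, 1.0]]
0 rx -2.9 xyz [2.4, -1.8, 3.1]
1 rx -2.9 xyz [2.4, -1.9, 3.0]
2 rx -2.9 xyz [2.4, -2.1, 2.8]
3 rx -2.9 xyz [2.5, -2.3, 2.8]
4 rx -2.9 xyz [2.4, -2.4, 2.7]
```

View pics/w1.png

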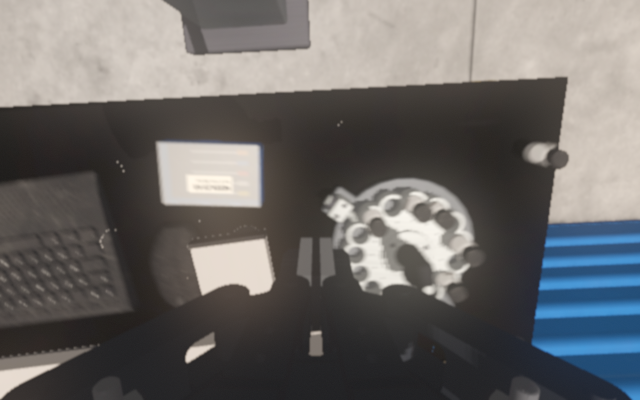

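The wrist view shows the knob near (412,262), the proud vial probably near (475,255), the loose vial at (545,153) and the case at (210,175). I'll enlarge the carousel.

```bash
python3 - <<'E'
from h import *
a=cv2.imread('pics/w1.png')[170:320,320:500]
a=cv2.convertScaleAbs(cv2.resize(a,(720,600),interpolation=2),alpha=1.4,beta=15)
cv2.imwrite('pics/w1c.png',a)
for n,p in(('knob',(.4994,.281,.1135)),('cap',(.488,.339,.074)),('needle',(.55,.306,.09))):
  q=proj('w1',p);print(n,q,(q-[320,170])*4)
E
```

```text
knob [422.96891976 290.57029209] [411.87567906 482.28116835]
cap [467.42365293 258.38949851] [589.69461171 353.55799406]
needle [438.51063777 320.38306393] [474.04255109 601.53225574]
```

View pics/w1c.png

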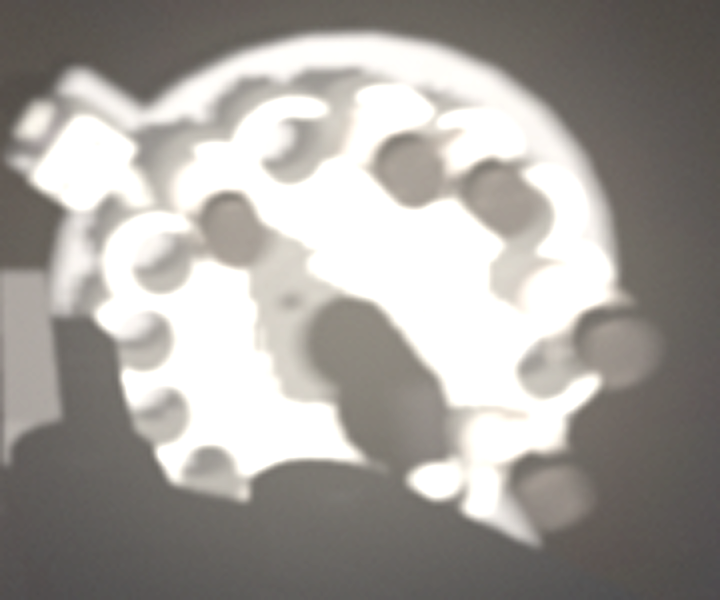

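The proud cap is at crop (622,350), which is (475.5,257.5) in the full image. The knob bar's near end is around crop (340,310).

```bash
python3 - <<'E'
from h import *
for z in(.072,.074,.076):print(back('w1',(475.5,257.5),z))
# seated caps (z .066): check vs 60 mm circle
for c in((410,168),(505,200),(230,228),(557,490)):
  p=back('w1',(320+c[0]/4,170+c[1]/4),.066);print(p)
for c in((110,135),(145,290),(180,302),(265,280)):print('top',back('top',(245+c[0]/4,150+c[1]/4),.066))
# rim of base disc in the top view
print(r.sense()['tcp_pos'])
E
```

```text
[0.48841967 0.3483506  0.072     ]
[0.48741438 0.34738356 0.074     ]
[0.4864091  0.34641651 0.076     ]
[0.43704185 0.29282542 0.066     ]
[0.44708578 0.31777152 0.066     ]
[0.45114411 0.24632787 0.066     ]
[0.53297085 0.33637451 0.066     ]
top [0.53491431 0.32953787 0.066     ]
top [0.44659207 0.30777218 0.066     ]
top [0.43999684 0.28790364 0.066     ]
top [0.45275371 0.24014374 0.066     ]
[0.39178997 0.18832426 0.2601394 ]
```

```bash
python3 - <<'E'
from h import *
print(yaw());rows([[.487,.344,.13]],5,102-yaw())
E
```

```text
87.62940756220614
0 rx -2.9 xyz [2.6, -1.8, 3.2]
1 rx -2.9 xyz [2.6, -1.9, 3.1]
2 rx -2.9 xyz [2.6, -2.1, 3.0]
3 rx -2.9 xyz [2.7, -2.2, 2.8]
4 rx -2.9 xyz [2.6, -2.4, 2.8]
```

>>> carry_out(
  plan=[
    {"rx": -2.9,"ry": 0,"rz": 0,"x": 2.6,"y": -1.8,"z": 3.2,"gripper": 0},
    {"rx": -2.9,"ry": 0,"rz": 0,"x": 2.6,"y": -1.9,"z": 3.1,"gripper": 0},
    {"rx": -2.9,"ry": 0,"rz": 0,"x": 2.6,"y": -2.1,"z": 3.0,"gripper": 0},
    {"rx": -2.9,"ry": 0,"rz": 0,"x": 2.7,"y": -2.2,"z": 2.8,"gripper": 0},
    {"rx": -2.9,"ry": 0,"rz": 0,"x": 2.6,"y": -2.4,"z": 2.8,"gripper": 0},
  ],
)

```text
t: 2.65
tcp_pos: [0.4893, 0.3369, 0.1275]
tcp_rot: [0.448, -0.547, 0.449, 0.547]
force: [-0.3, -0.7, 0.8]
grip_width: 0.0001
```

>>> carry_out(
  plan=[
    {"rx": 0,"ry": 0,"rz": 0,"x": 0,"y": 0,"z": 0,"gripper": 0},
    {"rx": 0,"ry": 0,"rz": 0,"x": 0,"y": 0,"z": 0,"gripper": 0},
    {"rx": 0,"ry": 0,"rz": 0,"x": 0,"y": 0,"z": 0,"gripper": 0},
  ],
)

```text
t: 2.95
tcp_pos: [0.4892, 0.3354, 0.1304]
tcp_rot: [-0.449, 0.547, -0.449, -0.546]
force: [-0.1, -0.5, 0.0]
grip_width: -0.0001
```

```bash
python3 - <<'E'
from h import *
d=snap('wrist','w2');s=r.sense();print(d['tcp'],s['tcp_pos'],yaw(),s['force'],s['q'])
a=cv2.imread('pics/w2.png');cv2.imwrite('pics/w2b.png',cv2.convertScaleAbs(cv2.resize(a[60:360,120:520],(800,600),interpolation=2),alpha=1.2))
for p in((.4994,.281,.1135),(.487,.344,.074)):print((proj('w2',p)-[120,60])*2)
E
```

```text
[0.4892393490915111, 0.335378424625281, 0.13040195295078985] [0.48957468 0.33539406 0.13114089] 101.1563163116867 [0.11258461 0.0158278  0.71708868] [ 4.00896061e-01  3.25005093e-01  1.64468754e+00 -1.77517759e-04
  1.16932597e+00 -1.36454509e+00]
[166.83149029 367.23751964]
[416.329823   315.90077896]
```

View pics/w2b.png

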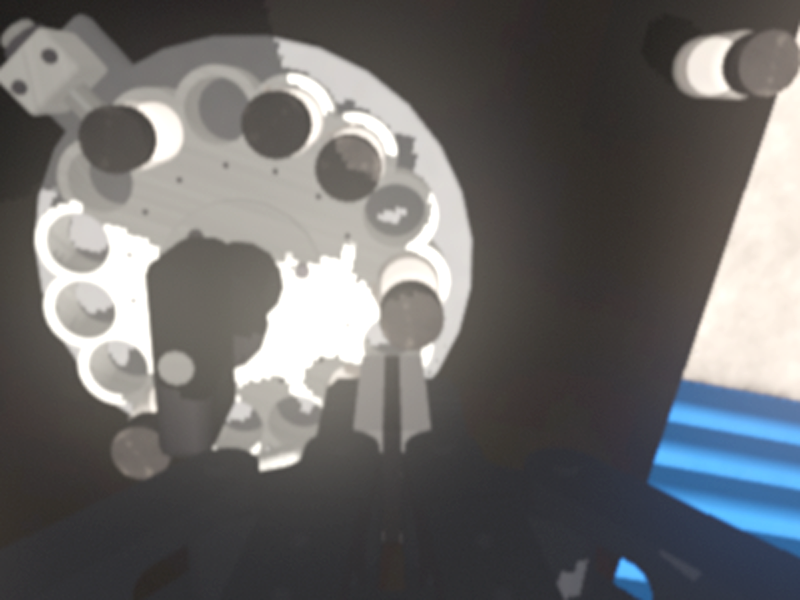

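The proud cap is at crop (411,316), just ahead of the closed fingertips at (392,350). The knob's centre dot is at (177,368), and the seated caps are at (276,125), (348,167) and (116,138).

```bash
python3 - <<'E'
from h import *
f=lambda c,z:back('w2',(120+c[0]/2,60+c[1]/2),z)
v=f((411,316),.075);k=f((177,368),.1135)
print(v,k,np.linalg.norm((v-k)[:2]),np.degrees(np.arctan2(*(v-k)[[1,0]])))
for c in((276,125),(348,167),(116,138)):
  p=f(c,.066);print(p,np.linalg.norm((p-k)[:2]))
for e in((158,258),(150,430),(163,435),(235,425)):print(f(e,.1135))
rows([[v[0],v[1],.085]],3,102-yaw())
E
```

```text
[0.48701452 0.34230301 0.075     ] [0.49911247 0.28353477 0.1135    ] 0.06000054970246255 101.63233784213791
[0.43919916 0.29195054 0.066     ] 0.0605014905977991
[0.44726613 0.31505997 0.066     ] 0.060678505208264594
[0.45214176 0.24577904 0.066     ] 0.06026394197271599
[0.4715014  0.27588291 0.1135    ]
[0.51771829 0.27860092 0.1135    ]
[0.51850315 0.28205098 0.1135    ]
[0.51205529 0.29997869 0.1135    ]
0 rx -0.3 xyz [1.5, 0.0, 0.2]
1 rx -0.3 xyz [1.6, 0.1, 0.3]
2 rx -0.3 xyz [1.5, 0.0, 0.2]
```

>>> carry_out(
  plan=[
    {"rx": -0.3,"ry": 0,"rz": 0,"x": 1.5,"y": 0,"z": 0.2,"gripper": 0},
    {"rx": 0,"ry": 0,"rz": 0,"x": 1.6,"y": 0.1,"z": 0.3,"gripper": 0},
    {"rx": 0,"ry": 0,"rz": 0,"x": 1.5,"y": 0,"z": 0.2,"gripper": 0},
    {"rx": 0,"ry": 0,"rz": 0,"x": 0,"y": 0,"z": 0,"gripper": 0},
  ],
)

```text
t: 3.4
tcp_pos: [0.4843, 0.3415, 0.0799]
tcp_rot: [0.446, -0.547, 0.449, 0.549]
force: [-0.4, -0.2, 0.3]
grip_width: -0.0003
```

>>> carry_out(
  plan=[
    {"rx": 0,"ry": 0,"rz": 0,"x": 0.4,"y": 0,"z": 0,"gripper": 0},
    {"rx": 0,"ry": 0,"rz": 0,"x": 0.4,"y": 0,"z": 0,"gripper": 0},
    {"rx": 0,"ry": 0,"rz": 0,"x": 0.4,"y": 0,"z": 0,"gripper": 0},
    {"rx": 0,"ry": 0,"rz": 0,"x": 0.3,"y": 0,"z": 0,"gripper": 0},
    {"rx": 0,"ry": 0,"rz": 0,"x": 0,"y": 0,"z": 0,"gripper": 0},
  ],
)

```text
t: 3.9
tcp_pos: [0.487, 0.3425, 0.0683]
tcp_rot: [-0.448, 0.548, -0.447, -0.548]
force: [0.2, 0.2, 0.4]
grip_width: 0.0002
```

>>> carry_out(
  plan=[
    {"rx": 0,"ry": 0,"rz": 0,"x": 0.2,"y": 0,"z": 0,"gripper": 0},
    {"rx": 0,"ry": 0,"rz": 0,"x": 0.2,"y": 0,"z": 0,"gripper": 0},
    {"rx": 0,"ry": 0,"rz": 0,"x": 0.1,"y": 0,"z": 0,"gripper": 0},
  ],
)

```text
t: 4.2
tcp_pos: [0.4879, 0.343, 0.0662]
tcp_rot: [-0.448, 0.548, -0.447, -0.547]
force: [-8.3, -3.3, 26.2]
grip_width: 0.0
```

>>> carry_out(
  plan=[
    {"rx": 0,"ry": 0,"rz": 0,"x": 0.05,"y": 0,"z": 0,"gripper": 0},
    {"rx": 0,"ry": 0,"rz": 0,"x": 0,"y": 0,"z": 0,"gripper": 0},
    {"rx": 0,"ry": 0,"rz": 0,"x": 0,"y": 0,"z": 0,"gripper": 0},
    {"rx": 0,"ry": 0,"rz": 0,"x": 0,"y": 0,"z": 0,"gripper": 0},
  ],
)

```text
t: 4.6
tcp_pos: [0.4879, 0.343, 0.0662]
tcp_rot: [-0.448, 0.548, -0.447, -0.547]
force: [-7.6, -4.6, 23.3]
grip_width: 0.0001
```

The vial is on its hard stop at z = 66.2 mm with 23 N. Next I rise, open and go over to the knob.

>>> carry_out(
  plan=[
    {"rx": 0,"ry": 0,"rz": 0,"x": -3,"y": 0,"z": 0,"gripper": 0},
    {"rx": 0,"ry": 0,"rz": 0,"x": -3.5,"y": 0,"z": 0,"gripper": 0},
    {"rx": 0,"ry": 0,"rz": 0,"x": -3,"y": 0,"z": -2,"gripper": 4.5},
    {"rx": 0,"ry": 0,"rz": 0,"x": 0,"y": 0,"z": -3,"gripper": 4.5},
    {"rx": 0,"ry": 0,"rz": 0,"x": 0,"y": 0,"z": 0,"gripper": 4.5},
  ],
)

```text
t: 5.1
tcp_pos: [0.4979, 0.2913, 0.1588]
tcp_rot: [-0.448, 0.548, -0.448, -0.546]
force: [-0.2, 0.2, -0.1]
grip_width: 0.0431
```

>>> carry_out(
  plan=[
    {"rx": 0,"ry": 0,"rz": 0,"x": 0,"y": 0,"z": 0,"gripper": 4.5},
    {"rx": 0,"ry": 0,"rz": 0,"x": 0,"y": 0,"z": 0,"gripper": 4.5},
  ],
)

```text
t: 5.3
tcp_pos: [0.4961, 0.2938, 0.157]
tcp_rot: [0.447, -0.547, 0.448, 0.548]
force: [0.0, 0.9, -0.5]
grip_width: 0.0448
```

```bash
python3 - <<'E'
from h import *
d=snap('wrist','w3');s=r.sense();print(d['tcp'],s['tcp_pos'],yaw(),s['force'],s['q'],s['grip_width'])
print(Rq(s['tcp_rot']).as_matrix().round(3))
a=cv2.imread('pics/w3.png');cv2.imwrite('pics/w3b.png',cv2.convertScaleAbs(cv2.resize(a[60:360,120:520],(800,600),interpolation=2),alpha=1.2))
for p in((.4991,.2835,.1135),(.487,.3423,.066)):print((proj('w3',p)-[120,60])*2)
rows([[.4991,.2835,.086]],4,101.6-yaw())
E
```

```text
[0.49611923368682787, 0.2937891534053263, 0.1569747212650684] [0.49604624 0.29393129 0.15692763] 101.53661199275918 [0.03707247 0.07662259 0.52413636] [ 3.29013072e-01  2.61416223e-01  1.66853973e+00  2.95291494e-04
  1.21307957e+00 -1.44323878e+00] 0.04485087796156922
[[-0.001 -0.98  -0.2  ]
 [-0.    -0.2    0.98 ]
 [-1.     0.001  0.   ]]
[350.24447408 335.45662184]
[526.3234464  288.08524409]
0 rx -0.0 xyz [1.8, -0.0, -0.3]
1 rx -0.0 xyz [1.7, -0.1, -0.2]
2 rx -0.0 xyz [1.8, 0.0, -0.3]
3 rx -0.0 xyz [1.8, -0.0, -0.3]
```

View pics/w3b.png

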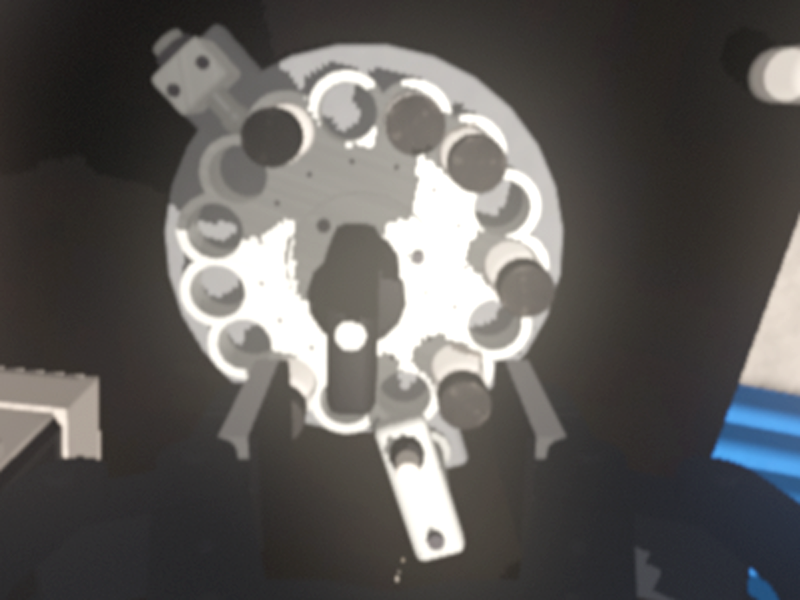

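The knob's dot is at (350,335), exactly as predicted, and the bar lies vertical between the open fingers. The proud vial now shows the same cap height as the others. Next I go down onto the knob and grip it.

>>> carry_out(
  plan=[
    {"rx": 0,"ry": 0,"rz": 0,"x": 1.0,"y": -0.1,"z": -1.1,"gripper": 4.5},
    {"rx": 0,"ry": 0,"rz": 0,"x": 2.0,"y": 0,"z": 0,"gripper": 4.5},
    {"rx": 0,"ry": 0,"rz": 0,"x": 2.5,"y": 0,"z": 0,"gripper": 4.5},
    {"rx": 0,"ry": 0,"rz": 0,"x": 1.5,"y": 0,"z": 0,"gripper": 4.5},
    {"rx": 0,"ry": 0,"rz": 0,"x": 0,"y": 0,"z": 0,"gripper": 4.5},
  ],
)

```text
t: 5.85
tcp_pos: [0.4976, 0.282, 0.0845]
tcp_rot: [0.445, -0.546, 0.449, 0.549]
force: [-0.8, 0.8, 0.6]
grip_width: 0.0452
```

```bash
python3 - <<'E'
from h import *
s=r.sense();print(s['tcp_pos'],yaw(),s['force'],s['torque'])
rows([[.4991,.2835,.086]],1,0)
E
```

```text
[0.49762048 0.28199939 0.08447994] 101.51779268464918 [-0.76762494  0.77943485  0.59920919] [-0.01986773  0.04883305 -0.03657489]
0 rx 0.0 xyz [-0.2, -0.2, 0.1]
```

Close, letting the arm settle first.

>>> carry_out(
  plan=[
    {"rx": 0,"ry": 0,"rz": 0,"x": -0.1,"y": 0,"z": 0,"gripper": 4.5},
    {"rx": 0,"ry": 0,"rz": 0,"x": 0,"y": 0,"z": 0,"gripper": 0},
    {"rx": 0,"ry": 0,"rz": 0,"x": 0,"y": 0,"z": 0,"gripper": 0},
    {"rx": 0,"ry": 0,"rz": 0,"x": 0,"y": 0,"z": 0,"gripper": 0},
    {"rx": 0,"ry": 0,"rz": 0,"x": 0,"y": 0,"z": 0,"gripper": 0},
  ],
)

```text
t: 6.35
tcp_pos: [0.501, 0.2827, 0.0903]
tcp_rot: [-0.448, 0.548, -0.447, -0.547]
force: [-1.1, -3.8, 5.7]
grip_width: 0.0138
```

>>> carry_out(
  plan=[
    {"rx": 0,"ry": 0,"rz": 0,"x": 0,"y": 0,"z": 0,"gripper": 0},
    {"rx": 0,"ry": 0,"rz": 0,"x": 0,"y": 0,"z": 0,"gripper": 0},
  ],
)

```text
t: 6.55
tcp_pos: [0.501, 0.2827, 0.0903]
tcp_rot: [-0.448, 0.548, -0.447, -0.547]
force: [-1.6, -3.6, 5.3]
grip_width: 0.0139
```

```bash
python3 - <<'E'
from h import *
s=r.sense();print(s['tcp_pos'],yaw(),s['force'],s['torque'],s['grip_width'],s['q'])
E
```

```text
[0.50097848 0.28266438 0.09032565] 101.50721292890049 [-1.62977845 -3.57272581  5.31433734] [-0.51894059  0.09666212 -0.05031476] 0.013915304290127077 [ 3.07913050e-01  3.44337815e-01  1.71422734e+00 -9.29934647e-04
  1.08073919e+00 -1.46328595e+00]
```

The grip is on the bar, with an opening of 13.9 mm. Turning the first click: 24° clockwise is positive rx.

>>> carry_out(
  plan=[
    {"rx": 6,"ry": 0,"rz": 0,"x": 0,"y": 0,"z": 0,"gripper": 0},
    {"rx": 6,"ry": 0,"rz": 0,"x": 0,"y": 0,"z": 0,"gripper": 0},
    {"rx": 6,"ry": 0,"rz": 0,"x": 0,"y": 0,"z": 0,"gripper": 0},
    {"rx": 6,"ry": 0,"rz": 0,"x": 0,"y": 0,"z": 0,"gripper": 0},
    {"rx": 0,"ry": 0,"rz": 0,"x": 0,"y": 0,"z": 0,"gripper": 0},
  ],
)

```text
t: 7.05
tcp_pos: [0.501, 0.2824, 0.0903]
tcp_rot: [0.553, -0.442, 0.552, 0.441]
force: [-0.7, -4.4, 6.4]
grip_width: 0.014
```

```bash
python3 - <<'E'
from h import *
s=r.sense();print(s['tcp_pos'],101.5-yaw(),s['force'],s['torque'],s['grip_width'],s['q'])
snap('wrist','w4')
E
```

```text
[0.50096562 0.28244095 0.09032857] 24.17925665193806 [-0.72105339 -4.36264405  6.4268485 ] [-0.70843575  0.12137682 -0.40168289] 0.013959962068677336 [ 3.07719034e-01  3.44293365e-01  1.71428041e+00 -1.28443769e-03
  1.08098682e+00 -1.04117934e+00]
```

```bash
python3 - <<'E'
from h import *
a=cv2.imread('pics/w4.png');cv2.imwrite('pics/w4b.png',cv2.convertScaleAbs(cv2.resize(a[60:360,120:520],(800,600),interpolation=2),alpha=1.2))
for g in (0,12,24,36):
  t=np.radians(101.6-g);print(g,(proj('w4',(.4991+.06*np.cos(t),.2835+.06*np.sin(t),.066))-[120,60])*2)
E
```

```text
0 [609.07303323 260.15969845]
12 [620.45896642 305.08991846]
24 [621.44127164 350.40877269]
36 [612.5423553  394.11167369]
```

View pics/w4b.png

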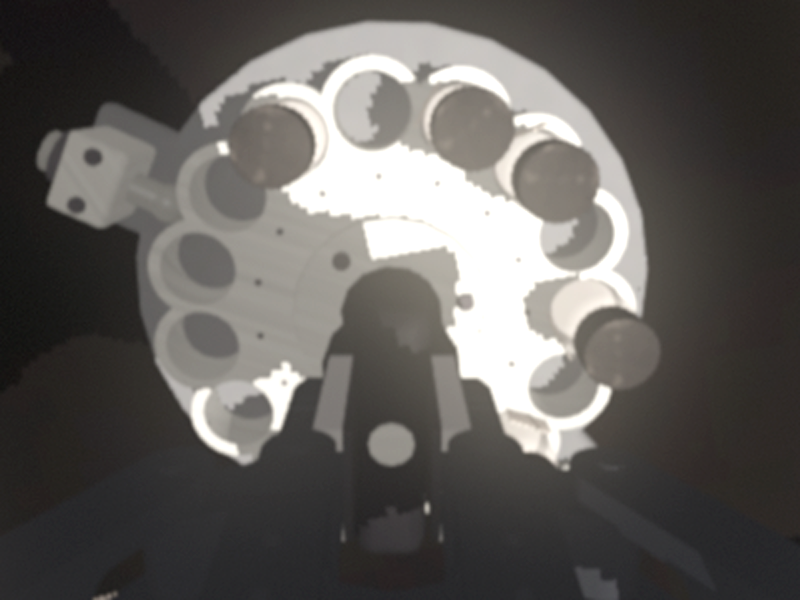

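The cap is at (621,348), against (621,350) predicted for 24°. The carousel has followed the knob to stop 1. Second click next.

>>> carry_out(
  plan=[
    {"rx": 6,"ry": 0,"rz": 0,"x": 0,"y": 0,"z": 0,"gripper": 0},
    {"rx": 6,"ry": 0,"rz": 0,"x": 0,"y": 0,"z": 0,"gripper": 0},
    {"rx": 6,"ry": 0,"rz": 0,"x": 0,"y": 0,"z": 0,"gripper": 0},
    {"rx": 6,"ry": 0,"rz": 0,"x": 0,"y": 0,"z": 0,"gripper": 0},
    {"rx": 0,"ry": 0,"rz": 0,"x": 0,"y": 0,"z": 0,"gripper": 0},
  ],
)

```text
t: 7.6
tcp_pos: [0.5009, 0.2823, 0.0903]
tcp_rot: [0.632, -0.318, 0.631, 0.317]
force: [-1.7, -5.3, 6.9]
grip_width: 0.0136
```

```bash
python3 - <<'E'
from h import *
s=r.sense();print(s['tcp_pos'],101.5-yaw(),s['force'],s['torque'],s['grip_width'],s['q'])
E
```

```text
[0.50088231 0.28226605 0.090331  ] 48.173617258271896 [-1.74390989 -5.25552834  6.92597837] [-0.94966852  0.14485575 -0.41814542] 0.013627766367136725 [ 3.07643544e-01  3.44228069e-01  1.71436295e+00 -1.63581736e-03
  1.08131108e+00 -6.22308945e-01]
```

>>> carry_out(
  plan=[
    {"rx": 6,"ry": 0,"rz": 0,"x": 0,"y": 0,"z": 0,"gripper": 0},
    {"rx": 6,"ry": 0,"rz": 0,"x": 0,"y": 0,"z": 0,"gripper": 0},
    {"rx": 6,"ry": 0,"rz": 0,"x": 0,"y": 0,"z": 0,"gripper": 0},
    {"rx": 5.9,"ry": 0,"rz": 0,"x": 0,"y": 0,"z": 0,"gripper": 0},
    {"rx": 0,"ry": 0,"rz": 0,"x": 0,"y": 0,"z": 0,"gripper": 0},
  ],
)

```text
t: 8.1
tcp_pos: [0.5007, 0.2821, 0.0904]
tcp_rot: [0.684, -0.18, 0.683, 0.179]
force: [-2.1, -6.4, 8.9]
grip_width: 0.0141
```

>>> carry_out(
  plan=[
    {"rx": 0,"ry": 0,"rz": 0,"x": 0,"y": 0,"z": 0,"gripper": 0},
    {"rx": 0,"ry": 0,"rz": 0,"x": 0,"y": 0,"z": 0,"gripper": 0},
    {"rx": 0,"ry": 0,"rz": 0,"x": 0,"y": 0,"z": 0,"gripper": 0},
    {"rx": 0,"ry": 0,"rz": 0,"x": 0,"y": 0,"z": 0,"gripper": 0},
    {"rx": 0,"ry": 0,"rz": 0,"x": 0,"y": 0,"z": 0,"gripper": 0},
  ],
)

```text
t: 8.6
tcp_pos: [0.5007, 0.2821, 0.0903]
tcp_rot: [0.684, -0.181, 0.683, 0.18]
force: [-1.5, -5.4, 8.2]
grip_width: 0.014
```

```bash
python3 - <<'E'
from h import *
s=r.sense();print(s['tcp_pos'],101.5-yaw(),s['force'],s['torque'],s['grip_width'])
snap('wrist','w5');snap('scene','s5')
a=cv2.imread('pics/w5.png')[60:360,120:520];b=cv2.imread('pics/s5.png')[170:320,190:390]
cv2.imwrite('pics/w5b.png',np.hstack([cv2.convertScaleAbs(a,alpha=1.2),cv2.resize(b,(400,300),interpolation=2)]))
# well spaced references: cap positions predicted for turn g (start azimuths of seated vials)
az0=[np.degrees(np.arctan2(*(np.array(p)-[.4991,.2835])[[1,0]])) for p in((.43920,.29195),(.44727,.31506),(.45214,.24578))]
for g in (66,72,78):
  print(g,[((proj('w5',(.4991+.06*np.cos(t),.2835+.06*np.sin(t),.066))-[120,60])).round() for t in np.radians(np.array([101.6]+az0)-g)])
E
```

```text
[0.50072888 0.28211383 0.0903231 ] 71.9390306634622 [-1.46275812 -5.3534566   8.18982339] [-1.03112255  0.28514558 -0.43662158] 0.013953818212637336
66 [array([312., 164.]), array([226.,  61.]), array([271.,  83.]), array([129.,  79.])]
72 [array([311., 175.]), array([239.,  65.]), array([280.,  91.]), array([139.,  72.])]
78 [array([309., 186.]), array([250.,  70.]), array([288., 100.]), array([151.,  66.])]
```

View pics/w5b.png

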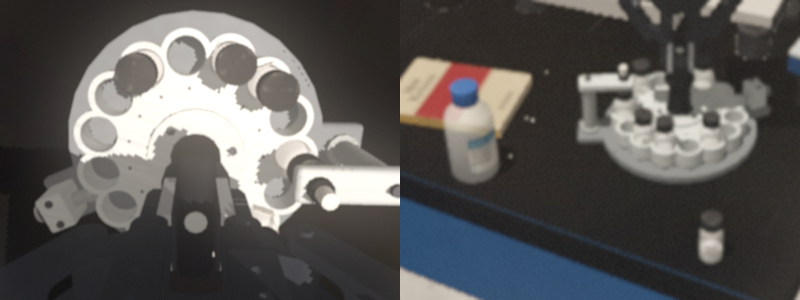

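Caps at (235,63), (277,88) and (138,72) suggest a turn of about 70–72°. The proud cap sits under the bridge tip, and the bottle and loose vial are unmoved. I'll refine the angle by image code.

```bash
python3 - <<'E'
from h import *
az0=[np.degrees(np.arctan2(*(np.array(p)-[.4991,.2835])[[1,0]])) for p in((.43920,.29195),(.44727,.31506),(.45214,.24578))]
for f,g0 in(('w3',0),('w4',24),('w5',72)):
  im=cv2.medianBlur(cv2.cvtColor(cv2.resize(cv2.imread(f'pics/{f}.png'),None,fx=4,fy=4,interpolation=2),6),7)
  for a in az0:
    t=np.radians(a-g0);P=np.array((.4991+.06*np.cos(t),.2835+.06*np.sin(t),.066))
    u=proj(f,P);rad=4*np.linalg.norm(proj(f,P+[.01,0,0])-u);x,y=(u*4).astype(int);w=int(rad*1.8)
    x0,y0=max(x-w,0),max(y-w,0)
    c=cv2.HoughCircles(im[y0:y+w,x0:x+w],cv2.HOUGH_GRADIENT_ALT,1,500,param1=60,param2=.5,minRadius=int(rad*.85),maxRadius=int(rad*1.15))
    if c is None: print(f,a,None);continue
    uv=(c[0,0,:2]+[x0,y0])/4;p=back(f,uv,.066)-[.4991,.2835,0]
    print(f,'turn',round((a-np.degrees(np.arctan2(p[1],p[0]))+180)%360-180,2),'radius',np.hypot(*p[:2]).round(4))
E
```

```text
w3 171.97035770569013 None
w3 turn 0.23 radius 0.0608
w3 turn -0.55 radius 0.0603
w4 turn 22.6 radius 0.0605
w4 turn 23.15 radius 0.0599
w4 turn 26.99 radius 0.0606
w5 turn 70.69 radius 0.0609
w5 turn 70.84 radius 0.0591
w5 turn 74.38 radius 0.0598
```

The mean turn from the three caps is 72.0°, and the tool's own yaw reads 71.9°. The grip is still holding, so I'm handing in.

```bash
python3 -c "
from h import *
print(r.close_job())"
```

```text
the job is handed in; nothing more can be done
None
```

I pressed the proud vial home, turned the carousel three stops clockwise, and handed the job in with the knob still gripped. No verdict came back.

- **Vial:** With the carousel still at the loading stop, the cap went down until it met a hard stop at z = 66.2 mm. I held it there at about 23 N for more than 0.2 s.
- **Carousel:** I turned the knob in three 24° clicks.
    - The tool's yaw shows a turn of 71.9°. The third stop is 72.0°.
    - Three seated caps in the last wrist picture gave 70.7°, 70.8° and 74.4°, a mean of 72.0°. The last of these, taken alone, is 2.4° from the stop, inside the 3.4° limit.
    - In the picture the vial's cap stands under the bridge tip.
- **Grip:** The fingers stand at 14 mm on the 15 mm bar. I could not read the finger contact force directly.
- **Bench items:** The bottle and the loose vial looked unmoved in the last scene picture. That crop cut off most of the needle case, so I did not recheck it, but the arm only passed about 0.2 m above it.

**Unexplained readings:**
- The wrist showed a vertical moment of about −0.4 N m after every click, more than the detent's 0.2 N m.
- The tool settled about 4 mm higher and 2 mm off the knob's axis when the fingers closed. At the end it carried about 8 N upward.

The clock stood at about 9 s of the 51 s allowed.

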